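Rehang the hook caddy over the purple slate

ROBOT

A 6-joint arm with a two-finger parallel gripper is mounted at the origin on the work surface. World frame = base frame: x ahead of the robot, y to its left, z up, the work surface at z = 0. Lengths are in mm, angles in rad, forces in N, time in s.
With the tool pointing down it reaches from about 250 to 725 mm from the base axis. Payload 4 kg.
Tool frame: the origin (TCP) lies midway between the tips of the shut fingers; the grasp point (between the pads) lies 19 mm behind it; y points along the fingers, x is the direction in which the jaws open and shut, and the axes are right-handed (so a half turn about y gives the same grasp; the last joint's range is limited). The gripper opens to 85 mm and grips with 20 to 120 N. Pads are 22 mm wide; open, the fingers measure 114 mm over their backs; the gripper's body (76 mm by 85 mm) begins 54 mm behind the grasp point. The pads swing forward as they close: fully open they stand 13 mm farther back than shut.
Start: joints at [1.162, 0.241, 0.005, 1.335, 0, 1.571], TCP at [198.752, 458.799, 231.306] pointing down, gripper open.
Joint ranges: [-2.72, 2.72], [-1.05, 1.87], [-1.09, 1.28], [-1.99, 2.15], [-1.42, 1.44], [-3.14, 3.14]. Speed limits (rad/s): [2.79, 2.79, 3.14, 3.14, 3.14, 3.14].

INTERFACE

Orientations are given as a unit quaternion [x, y, z, w].
In Python, from plant import r, viewer, job_done gives the robot as it stands.
- The arm moves only by the shell command python3 -m jog 'ROWS'. ROWS is JSON, a list of rows, each a list of 7 numbers: the shift along the tool's x, y, z in m, then the turn, a rotation vector about the tool's x, y, z in rad, then the finger opening in m, from 0 to 0.0854. In form: [[tx, ty, tz, ax, ay, az, hand], ...]. A call has 1 to 12 rows; each row shifts and turns the commanded pose from where the row before left it, along the tool's axes as they then stand; what a row does not reach is not made up. A row lasts 1/8 s, in which the tool goes at most 62.5 mm and 10.7 degrees, less where a joint would pass 70% of its speed; a pose out of reach is approached as far as the arm can. A call with a gripper value outside its range is refused whole. The fingers move at their own pace and stop on an object; the grip force is fixed at half the most. Time passes only in rows, so rows that do not move let the fingers close. It gives the time, the measured TCP pose, the force and the opening at its end, in the units of the state.
- r.observe(): the state, without advancing time (a new reading comes with each control period).
- viewer.capture(name): name is "scene" or "top" or "wrist"; returns the picture (420x560x3 uint8, blue, green, red); there is no depth.
- viewer.camera_info(name): a dict with "K" (3x3 intrinsics, pixels), "D" ([k1, k2, p1, p2, k3] as OpenCV has them; the pictures are not rectified), "camera_from_world" (4x4, takes a point from world to camera coordinates). Camera axes: x right, y up, looking along -z (the intrinsics and any distortion apply to the point x, -y, -z); pixel columns grow to the right and rows downward; lengths in mm; the calibration is good to about 2 mm. A picture is of the moment at which its call begins: read the wrist's pose just before it. camera_info takes no time and is no camera call; for the wrist camera it gives the pose at the moment of the call.
- job_done(): hands the job in, once; it reports no verdict.
The state is a dict: "time_s": time; "joints": joint angles; "joint_velocities": joint speeds; "joint_efforts": joint torques, N m; "tool_pos": TCP position; "ee_rot": TCP orientation; "contact_force": force on the tool from outside, world axes, zero at the start; "ft_torque": the same for the moment, N m; "gripper_width": finger opening in mm.
Only numpy, scipy, OpenCV 4.12 (cv2) and the standard library are available. Lean on these libraries where they do the work, as an engineer would, in place of code of your own. Each camera call takes 0.05 s, during which the arm holds its last target.

TASK

The tin caddy of galvanized hooks is hanging at the wrong hook stand. Lift it off by its dark wooden grip, carry it level and without setting it down anywhere or touching it to the stand with the terracotta base, and hang it on the stand with the purple slate base, its crossbar resting in the hook; then let go.

Things in the scene. Friction and masses are not known exactly. Their poses are not given: they have to be found in the camera images.
- caddy_grip (a point): Centre of the caddy's dark wooden grip, 26 x 26 mm, 50 tall; 225 mm above the bench when hung. 65 mm below it: underside of a crossbar 132 mm long (along y), 14 wide, 10 high. End straps at y +-62 mm join it to an open tray 90 (x) by 132 mm (y) holding five fixed hooks; rim 145 and underside 180 mm below this point. The hook arm passes through the window under the bar. z up. Loose, 0.3-0.55 kg.
- stand_from: Fixed stand with grey slate base, where the caddy hangs at first. Origin on the bench straight below the middle of the hook's seat; x from seat to post, y along the hung crossbar, z up. -x end faces the robot within 20 deg. All stands alike: base slab x -55 to 115, y +-75, 10 mm thick; post 14 x 40 mm at x 88; arm 40 mm wide, 6 thick, from post to the tip at x -24, its top (the seat) at z 160 mm.
- stand_to: Fixed, empty stand with the purple slate base: hang the caddy here. Origin, axes, sizes as stand_from. On every arm an upturned tip (x -24 to -19 mm) and a stop (x 19 to 24 mm), both reaching z 174 mm, the highest points of the stand, keep the crossbar between them: it must rise over 14 mm to come off or on, and leaves or enters at the open -x end.
- stand_other: Fixed, empty stand with the orange-red terracotta base, not to be used or touched with the caddy. Origin, axes, sizes as stand_from. The three stands share out a left, a middle (farther from the robot) and a right place; the bench in front of them, 0.46 m from the robot's base axis, is free of anything over 10 mm tall.
Mind the look-alikes: they are no part of the job. Leave any red or yellow look-alike of the part that bears caddy_grip alone.

How it is judged (in metres and radians):
On the way:
1. the caddy is off the first hook and clear of its stand (horizontal distance between caddy_grip and stand_from above 0.06 m and contact force between caddy and stand_from below 0.1 N), for 0.2 s.
At the end, for the whole second after the job is handed in: The caddy hangs at rest on the purple-based stand with its crossbar down in the hook: grip centre within 25 mm of straight above the seat's middle and 217 to 233 mm above the bench, level within 10 degrees, crossbar within 20 degrees of square to the arm, its weight on the stand, released (horizontal distance between caddy_grip and stand_to below 0.025 m and height (world z) of caddy_grip between 0.217 and 0.233 m and angle between caddy_grip's own z axis and vertical below 0.175 rad and angle between the y axis of caddy_grip and the y axis of stand_to, either way round below 0.35 rad and contact force between caddy and stand_to above 1 N and linear speed of caddy below 0.03 m/s); the robot touches nothing.
It fails at once if the caddy is tipped more than 25 degrees from level (angle between caddy_grip's own z axis and vertical above 0.436 rad).
It fails at once if the caddy is lowered to the bench or a base slab (height (world z) of caddy_grip below 0.195 m).
It fails at once if the caddy touches the terracotta-based stand (contact force between caddy and stand_other above 1 N).
It also fails if it takes over 50 s, if anything falls off the work surface, if the arm or the gripper's body presses on something with over 40 N, if the wrist force passes 120 N, or if a joint passes its speed limit or range.

## Working session

There is one attempt and no reset: what is moved stays moved. The work goes in short steps, Python scripts to look and compute and a shell command to move; the robot and the scene stay as the last step left them, time stands still between calls to the robot, and variables do not carry over. Pictures are saved under pics/ and viewed, and the job is handed in when it is done.

```bash
ls; mkdir -p pics; python3 - <<'E'
from plant import r, viewer
import cv2,json
s=r.observe(); print(s['time_s'],s['tool_pos'],s['ee_rot'],s['gripper_width'])
for n in ['scene','top']:
    cv2.imwrite(f'pics/{n}0.png',viewer.capture(n)); i=viewer.camera_info(n); print(n,i)
E
```

```text
pics
0.0 [198.50732744 458.23925225 230.40453663] [ 0.591478    0.38749018 -0.38872418 -0.59067642] 85.43900837227021
scene {'K': array([[381.03896744,   0.        , 282.30550145],
       [  0.        , 381.03896744, 214.48050806],
       [  0.        ,   0.        ,   1.        ]]), 'D': array([-0.08981912,  0.        ,  0.        ,  0.        ,  0.        ]), 'camera_from_world': array([[ 7.14644184e-01,  6.99226638e-01, -1.91258673e-02,
        -3.06296809e+02],
       [-5.23101559e-01,  5.52388323e-01,  6.49023805e-01,
         1.43522862e+02],
       [ 4.64379639e-01, -4.53816317e-01,  7.60527647e-01,
        -1.41574796e+03],
       [ 0.00000000e+00,  0.00000000e+00,  0.00000000e+00,
         1.00000000e+00]])}
top {'K': array([[395.74464612,   0.        , 280.8204395 ],
       [  0.        , 395.74464612, 203.23593828],
       [  0.        ,   0.        ,   1.        ]]), 'D': array([-0.00190754,  0.        ,  0.        ,  0.        ,  0.        ]), 'camera_from_world': array([[-1.83610499e-02, -9.99828005e-01,  2.61369633e-03,
         1.27297078e+01],
       [ 9.80395519e-01, -1.74911307e-02,  1.96261779e-01,
        -4.70795359e+02],
       [-1.96182307e-01,  6.16602849e-03,  9.80548052e-01,
        -9.84678615e+02],
       [ 0.00000000e+00,  0.00000000e+00,  0.00000000e+00,
         1.00000000e+00]])}
```

View pics/scene0.png

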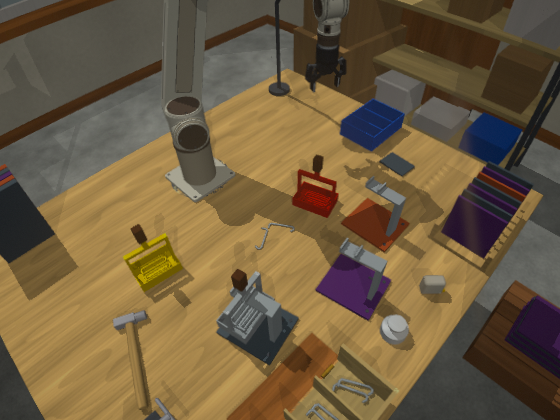

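View pics/top0.png

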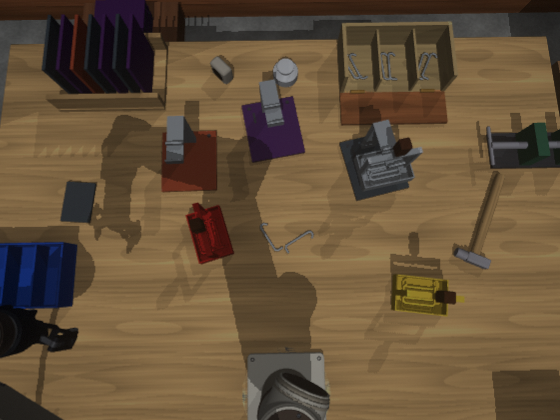

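Both views agree on three candidates for the dark grip:
- Grey tin caddy: scene (240,280), top (403,147).
- Red look-alike: scene (318,162), top (197,225).
- Yellow look-alike: scene (139,233), top (445,297).

The tin caddy hangs on the grey slate stand, so I choose it. Next I check it in a close crop and measure the slabs.

```bash
python3 - <<'E'
import cv2,numpy as np
s=cv2.imread('pics/scene0.png');t=cv2.imread('pics/top0.png')
a=cv2.resize(s[225:365,205:405],None,fx=3.5,fy=3.5,interpolation=cv2.INTER_CUBIC)
b=cv2.resize(t[70:210,150:430],None,fx=2.8,fy=2.8,interpolation=cv2.INTER_CUBIC)
cv2.imwrite('pics/cs.png',a);cv2.imwrite('pics/ct.png',b)
h=cv2.cvtColor(t,cv2.COLOR_BGR2HSV)
for p in [(290,140),(255,120),(200,175),(403,147),(350,160),(403,187)]: print(p,h[p[1],p[0]])
h=cv2.cvtColor(s,cv2.COLOR_BGR2HSV)
for p in [(240,280),(350,295),(360,220),(280,335)]: print(p,h[p[1],p[0]])
E
```

```text
(290, 140) [141 132  60]
(255, 120) [150  19  41]
(200, 175) [  7 177  65]
(403, 147) [ 10 147  45]
(350, 160) [100  17  46]
(403, 187) [105  20  52]
(240, 280) [ 13 158  55]
(350, 295) [141 147  87]
(360, 220) [ 10 207  95]
(280, 335) [100  50  46]
```

View pics/cs.png

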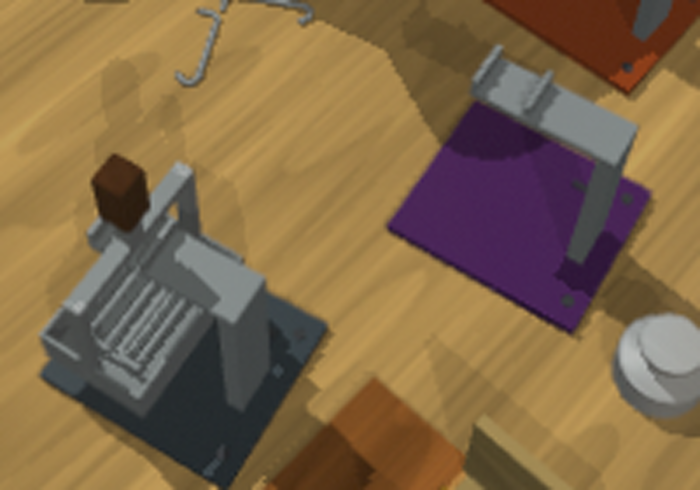

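View pics/ct.png

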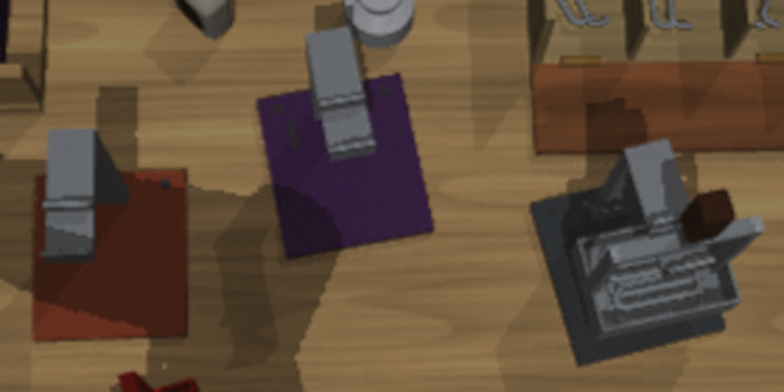

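The crop shows the galvanized caddy with its dark grip at scene (240,280), on the grey slate stand. The purple stand is in the middle and the terracotta one on the left.

```bash
cat > h.py <<'E'
import cv2,numpy as np
from plant import viewer
def cam(n):
    i=viewer.camera_info(n); return i['K'],i['D'],np.array(i['camera_from_world'])
def ray(c,px):
    K,D,T=c
    u=cv2.undistortPoints(np.array(px,float).reshape(-1,1,2),K,D).reshape(-1,2)
    d=np.c_[u[:,0],-u[:,1],-np.ones(len(u))]@T[:3,:3]   # R^T d
    o=-T[:3,:3].T@T[:3,3]
    return o,d/np.linalg.norm(d,axis=1)[:,None]
def plane(c,px,z):
    o,d=ray(c,px); return o+d*((z-o[2])/d[:,2])[:,None]
def tri(rays):
    A=0;b=0
    for o,d in rays:
        P=np.eye(3)-np.outer(d,d); A=A+P; b=b+P@o
    p=np.linalg.solve(A,b); return p,[np.linalg.norm((np.eye(3)-np.outer(d,d))@(p-o)) for o,d in rays]
def proj(c,X):
    K,D,T=c; q=np.atleast_2d(X)@T[:3,:3].T+T[:3,3]; q=q*[1,-1,-1]
    return cv2.projectPoints(q,np.zeros(3),np.zeros(3),K,D)[0].reshape(-1,2)
E
python3 - <<'E'
from h import *
np.set_printoptions(precision=1,suppress=True)
C={n:cam(n) for n in('scene','top')}
I={n:cv2.imread(f'pics/{n}0.png') for n in C}
H={n:cv2.cvtColor(I[n],cv2.COLOR_BGR2HSV) for n in C}
for n in C: print(n,'campos',ray(C[n],[[280,200]])[0])
# grip blobs
R=[]
for n,(u,v) in (('scene',(240,280)),('top',(403,147))):
    m=cv2.inRange(H[n],(0,90,10),(22,255,90)); w=np.zeros_like(m); w[v-16:v+16,u-16:u+16]=255; m&=w
    k,l,st,ce=cv2.connectedComponentsWithStats(m); j=l[v,u]; print(n,st[j],ce[j]); o,d=ray(C[n],[ce[j]]); R.append((o,d[0]))
print('grip',tri(R))
for n in C:
  for nm,lo,hi in (('purple',(132,70,20),(155,255,255)),('terra',(0,150,30),(13,255,255))):
    m=cv2.inRange(H[n],lo,hi)
    w=np.zeros_like(m)
    if n=='top': w[60:200,150:320]=255
    else: w[180:330,300:420]=255
    m&=w
    k,l,st,ce=cv2.connectedComponentsWithStats(m); j=1+np.argmax(st[1:,4])
    cs,_=cv2.findContours((l==j).astype(np.uint8),cv2.RETR_EXTERNAL,cv2.CHAIN_APPROX_NONE)
    c=max(cs,key=cv2.contourArea).reshape(-1,2)
    P=plane(C[n],c,10)[:,:2].astype(np.float32)
    rr=cv2.minAreaRect(P); print(n,nm,rr,cv2.boxPoints(rr).ravel())
# grey: hand-picked corners in top crop
g=np.array([(532,203),(579,364),(724,328)])/2.8+[150,70]
print('grey',plane(C['top'],g,10))
E
```

```text
scene campos [ 951.4 -507.6  977.7]
top campos [ 268.6   10.6 1057.9]
scene [231 269  16  22 249] [239.1 279.5]
top [394 137  18  19 255] [402.  145.8]
grip (array([ 558.6, -265.4,  227.4]), [np.float64(1.2231680242476555), np.float64(1.223168024247568)])
scene purple ((696.1621704101562, 20.320533752441406), (167.9623260498047, 151.71640014648438), 10.107623100280762) [600.2  80.3 626.8 -69.1 792.2 -39.6 765.5 109.7]
scene terra ((606.1743774414062, 252.06898498535156), (171.2271728515625, 155.7663116455078), 1.3233883380889893) [518.8 328.  522.4 172.2 693.6 176.2 690.  331.9]
top purple ((693.377197265625, 23.243698120117188), (168.63330078125, 146.52069091796875), 10.092952728271484) [597.5  80.6 623.2 -63.7 789.2 -34.1 763.6 110.1]
top terra ((603.6768188476562, 255.32435607910156), (170.0683135986328, 150.2948760986328), 1.1632535457611084) [517.1 328.7 520.2 178.5 690.2 181.9 687.2 332.2]
grey [[ 648.  -164.1   10. ]
 [ 483.5 -201.8   10. ]
 [ 516.8 -345.    10. ]]
```

```bash
cat > m.py <<'E'
from h import *
from plant import r
from scipy.spatial.transform import Rotation as R
np.set_printoptions(precision=4,suppress=True)
def want(pos,yaw):  # tool z down, tool y along world yaw direction (deg)
    c,s=np.cos(np.radians(yaw)),np.sin(np.radians(yaw))
    y=np.array([c,s,0]); z=np.array([0,0,-1.]); x=np.cross(y,z)
    s_=r.observe(); p=np.array(s_['tool_pos']); q=R.from_quat(s_['ee_rot'])
    W=R.from_matrix(np.c_[x,y,z])
    print('t',s_['time_s'],'p',p,'w',s_['gripper_width'],'F',np.array(s_['contact_force']),'j',np.array(s_['joints']))
    print('tool axes rows x,y,z:',q.as_matrix().T.round(3).tolist())
    print('shift in tool (m):',q.inv().apply(np.array(pos)-p)/1000,' in target frame',W.inv().apply(np.array(pos)-p)/1000,' rotvec tool:',(q.inv()*W).as_rotvec(),'deg',np.degrees((q.inv()*W).magnitude()))
E
python3 - <<'E'
from m import *
want([556,-263,206],13); want([556,-263,206],193)
C=cam('top'); print(plane(C,[[208,235],[197,225],[445,297]],200))
Cs=cam('scene')
for o,y in (((553.7,-261),13),((665.2,16.5),10.1)):
    c,s=np.cos(np.radians(y)),np.sin(np.radians(y))
    P=[(o[0]+c*a-s*b,o[1]+s*a+c*b,z) for a,b,z in ((-24,20,174),(-24,-20,174),(95,20,160),(95,-20,160))]
    print(proj(C,P).round(1).tolist(),proj(Cs,P).round(1).tolist())
E
```

```text
t 0.1 p [198.5197 458.2681 230.5069] w 85.52407439295284 F [ 0.5944 -0.0949 -0.2562] j [ 1.162   0.2413  0.0039  1.3352 -0.      1.5708]
tool axes rows x,y,z: [[0.397, 0.918, -0.002], [-0.001, -0.002, -1.0], [-0.918, 0.397, -0.0]]
shift in tool (m): [-0.5197  0.0255 -0.6147]  in target frame [-0.7832  0.1861  0.0245]  rotvec tool: [-1.5135 -0.4963 -0.4992] deg 95.6358388184836
t 0.1 p [198.5197 458.2681 230.5069] w 85.52407439295284 F [ 0.5944 -0.0949 -0.2562] j [ 1.162   0.2413  0.0039  1.3352 -0.      1.5708]
tool axes rows x,y,z: [[0.397, 0.918, -0.002], [-0.001, -0.002, -1.0], [-0.918, 0.397, -0.0]]
shift in tool (m): [-0.5197  0.0255 -0.6147]  in target frame [ 0.7832 -0.1861  0.0245]  rotvec tool: [-0.6088  1.8567  1.8556] deg 154.39252921160917
[[ 372.6461  164.8196  200.    ]
 [ 395.0276  189.2381  200.    ]
 [ 231.9777 -338.1091  200.    ]]
[[388.7, 167.4], [405.1, 163.4], [372.6, 123.0], [388.4, 119.3]] [[238.7, 277.9], [229.0, 290.3], [280.3, 303.3], [271.3, 316.7]]
[[268.0, 123.9], [284.5, 120.8], [259.1, 81.5], [275.0, 78.7]] [[346.3, 237.1], [339.0, 247.5], [386.7, 260.8], [380.1, 272.0]]
```

```bash
cat > m.py <<'E'
from h import *
from plant import r
from scipy.spatial.transform import Rotation as R
np.set_printoptions(precision=4,suppress=True)
def want(pos,yaw):  # tool y down, tool x along world yaw (deg), tool z to its left
    c,s=np.cos(np.radians(yaw)),np.sin(np.radians(yaw))
    x=np.array([c,s,0]); y=np.array([0,0,-1.]); z=np.cross(x,y)
    s_=r.observe(); p=np.array(s_['tool_pos']); q=R.from_quat(s_['ee_rot'])
    W=R.from_matrix(np.c_[x,y,z])
    print('t',s_['time_s'],'p',p,'w',round(s_['gripper_width'],1),'F',np.array(s_['contact_force']),'j',np.array(s_['joints']))
    print('shift tool (m):',q.inv().apply(np.array(pos)-p)/1000,' in target frame',W.inv().apply(np.array(pos)-p)/1000,' rotvec tool:',(q.inv()*W).as_rotvec())
E
python3 -m jog '[[0,-0.014,0,0,0.156,0,0.085],[0,-0.014,0,0,0.156,0,0.085],[0,-0.014,0,0,0.156,0,0.085],[0,-0.014,0,0,0.156,0,0.085],[0,-0.014,0,0,0.156,0,0.085],[0,-0.014,0,0,0.156,0,0.085],[0.01,0,-0.05,0,0,0,0.085],[0.01,0,-0.05,0,0,0,0.085],[0.01,0,-0.05,0,0,0,0.085],[0.01,0,-0.05,0,0,0,0.085]]'
python3 -c "
from m import *
want([556,-263,290],13)"
```

```text
time_s: 1.35
tool_pos: [282.8, 271.3, 314.9]
ee_rot: [0.703, 0.08, -0.08, -0.702]
contact_force: [0.9, 0.7, -0.1]
gripper_width: 85.0
t 1.35 p [282.7501 271.2552 314.9194] w 85.0 F [ 0.8618  0.7175 -0.0929] j [ 0.7648  0.0017 -0.055   1.5147 -0.0002  2.109 ]
shift tool (m): [ 0.1463  0.0251 -0.582 ]  in target frame [ 0.1461  0.0249 -0.582 ]  rotvec tool: [ 0.0005 -0.0003 -0.0004]
```

```bash

python3 -m jog '[[0.0135,0,-0.053,0,0,0,0.085],[0.0135,0,-0.053,0,0,0,0.085],[0.0135,0,-0.053,0,0,0,0.085],[0.0135,0,-0.053,0,0,0,0.085],[0.0135,0,-0.053,0,0,0,0.085],[0.0135,0,-0.053,0,0,0,0.085],[0.0135,0,-0.053,0,0,0,0.085],[0.0135,0,-0.053,0,0,0,0.085],[0.0135,0,-0.053,0,0,0,0.085],[0.0135,0,-0.053,0,0,0,0.085],[0.0115,0,-0.052,0,0,0,0.085],[0,0,0,0,0,0,0.085]]'
python3 - <<'E'
from m import *
want([556,-263,206],13)
i=cam('wrist')
cv2.imwrite('pics/w1.png',viewer.capture('wrist'))
print(proj(i,[[556,-263,250],[556,-263,200]]), ray(i,[[280,210]]))
E
```

```text
time_s: 2.85
tool_pos: [556.1, -264.8, 311.6]
ee_rot: [-0.702, -0.077, 0.08, 0.703]
contact_force: [0.4, 0.5, -0.6]
gripper_width: 84.9
t 2.85 p [ 556.1201 -264.7527  311.5768] w 84.9 F [ 0.4238  0.5199 -0.6235] j [-0.4441  0.4809  0.5587  1.6532 -0.0005  0.9049]
shift tool (m): [0.0007 0.1056 0.0015]  in target frame [0.0003 0.1056 0.0017]  rotvec tool: [-0.0024 -0.0051 -0.0039]
[[280.8116 227.1505]
 [280.8676 207.4707]] (array([ 538.9542, -186.5295,  454.9561]), array([[ 0.0628, -0.2954, -0.9533]]))
```

View pics/w1.png

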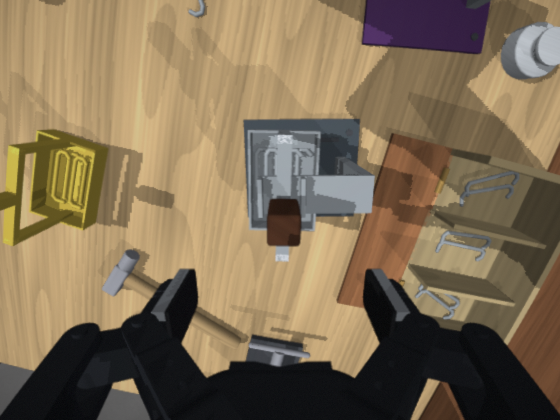

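The wrist view shows the tin caddy's grip at about (285,222), centred between the fingers. I refine its position from its edges.

```bash
python3 - <<'E'
from m import *
t=cv2.imread('pics/w1.png'); i=cam('wrist')
h=cv2.cvtColor(t,cv2.COLOR_BGR2HSV)
m=cv2.inRange(h,(0,90,5),(22,255,95)); w=np.zeros_like(m); w[190:256,255:312]=255; m&=w
k,l,st,ce=cv2.connectedComponentsWithStats(m); j=1+np.argmax(st[1:,4]); print(st[j],ce[j])
for v in range(196,252,4): 
    u=np.where(l[v]==j)[0]; print(v,(u.min(),u.max()) if len(u) else None, t[v,284])
x,y,ww,hh=st[j][:4]
far=plane(i,[[x+ww/2-.5,y+hh-.5]],250)[0]; print('far top edge',far,'-> centre',far+13*np.array([-np.sin(np.radians(13)),np.cos(np.radians(13)),0]))
cv2.imwrite('pics/w1c.png',cv2.resize(t[110:270,220:400],None,fx=3.5,fy=3.5,interpolation=cv2.INTER_CUBIC))
E
```

```text
[ 267  199   34   47 1428] [283.4762 222.6436]
196 None [97 93 89]
200 (np.int64(271), np.int64(295)) [17 24 36]
204 (np.int64(270), np.int64(297)) [17 23 37]
208 (np.int64(269), np.int64(298)) [14 21 36]
212 (np.int64(269), np.int64(298)) [16 23 37]
216 (np.int64(268), np.int64(299)) [29 40 63]
220 (np.int64(268), np.int64(299)) [35 48 75]
224 (np.int64(268), np.int64(299)) [34 49 77]
228 (np.int64(268), np.int64(299)) [34 47 74]
232 (np.int64(267), np.int64(300)) [33 46 72]
236 (np.int64(267), np.int64(299)) [32 45 71]
240 (np.int64(267), np.int64(299)) [33 47 74]
244 (np.int64(269), np.int64(298)) [38 49 76]
248 None [173 166 159]
far top edge [ 560.9485 -275.7442  250.    ] -> centre [ 558.0241 -263.0773  250.    ]
```

View pics/w1c.png

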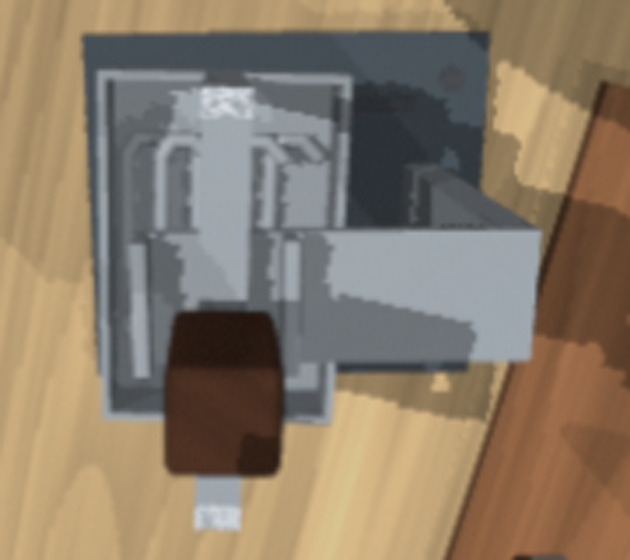

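```bash

python3 -m jog '[[0.002,0.015,0,0,0,0,0.085],[0,0.02,0,0,0,0,0.085],[0,0.02,0,0,0,0,0.085],[0,0.02,0,0,0,0,0.085],[0,0.02,0,0,0,0,0.085],[0,0.01,0,0,0,0,0.085],[0,0,0,0,0,0,0.085],[0,0,0,0,0,0,0.085]]'
python3 - <<'E'
from m import *
want([558,-264,206],13)
cv2.imwrite('pics/w2.png',viewer.capture('wrist'))
E
```

```text
time_s: 3.9
tool_pos: [558.1, -260.9, 211.5]
ee_rot: [0.703, 0.08, -0.079, -0.702]
contact_force: [0.5, 0.6, 0.5]
gripper_width: 85.1
t 3.9 p [ 558.0746 -260.9334  211.4695] w 85.1 F [0.4942 0.6112 0.5268] j [-0.4374  0.4822  0.3043  1.3912 -0.      0.907 ]
shift tool (m): [-0.0008  0.0055 -0.003 ]  in target frame [-0.0008  0.0055 -0.003 ]  rotvec tool: [ 0.001  -0.0005  0.0013]
```

View pics/w2.png

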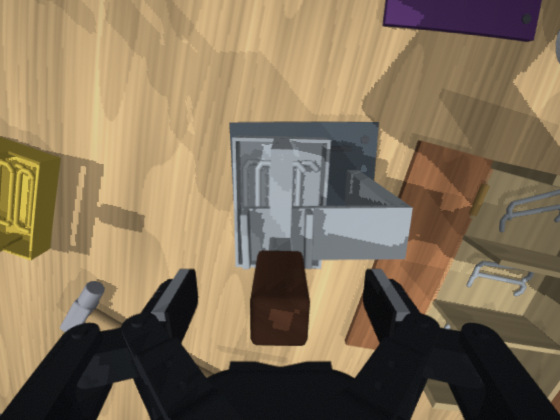

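The grip at (279,298) sits midway between the fingers (197 to 365). I lower the last few mm and close.

```bash

python3 -m jog '[[-0.001,0.006,-0.003,0,0,0,0.085],[0,0,0,0,0,0,0.05],[0,0,0,0,0,0,0.035],[0,0,0,0,0,0,0.02],[0,0,0,0,0,0,0.01],[0,0,0,0,0,0,0],[0,0,0,0,0,0,0],[0,0,0,0,0,0,0]]'
python3 - <<'E'
from m import *
want([558,-264,206],13)
E
```

```text
time_s: 4.95
tool_pos: [557.8, -264.2, 204.6]
ee_rot: [0.703, 0.08, -0.079, -0.702]
contact_force: [1.4, 0.3, 2.1]
gripper_width: 25.3
t 4.95 p [ 557.795  -264.2208  204.6187] w 25.3 F [1.4383 0.3254 2.1039] j [-0.4425  0.4875  0.2951  1.3773  0.0003  0.9022]
shift tool (m): [ 0.0003 -0.0014  0.0002]  in target frame [ 0.0002 -0.0014  0.0002]  rotvec tool: [ 0.0004 -0.0008  0.001 ]
```

```bash

python3 -m jog '[[0,-0.003,0,0,0,0,0],[0,-0.005,0,0,0,0,0],[0,-0.006,0,0,0,0,0],[0,-0.006,0,0,0,0,0],[0,-0.006,0,0,0,0,0],[0,-0.006,0,0,0,0,0],[0,-0.005,0,0,0,0,0],[0,-0.003,0,0,0,0,0],[0,0,0,0,0,0,0]]'
python3 - <<'E'
from m import *
want([558,-264,245],13)
cv2.imwrite('pics/w3.png',viewer.capture('wrist'))
cv2.imwrite('pics/s3.png',viewer.capture('scene'))
E
```

```text
time_s: 6.08
tool_pos: [557.5, -264.3, 244.6]
ee_rot: [0.703, 0.08, -0.08, -0.702]
contact_force: [-0.6, -0.2, -5.1]
gripper_width: 25.4
t 6.075 p [ 557.4957 -264.2923  244.614 ] w 25.4 F [-0.5991 -0.2047 -5.0653] j [-0.4427  0.4768  0.381   1.4745 -0.      0.9021]
shift tool (m): [ 0.0006 -0.0004  0.0002]  in target frame [ 0.0006 -0.0004  0.0002]  rotvec tool: [ 0.0003 -0.0009  0.0004]
```

View pics/w3.png

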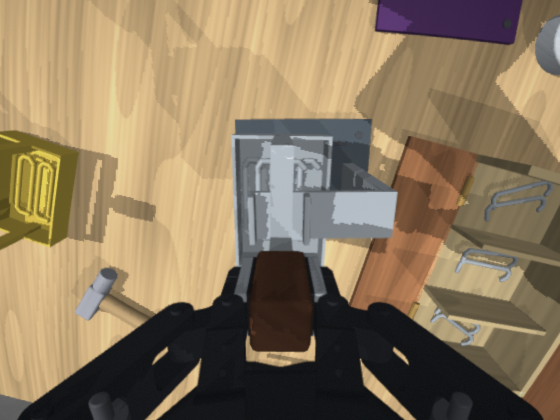

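View pics/s3.png

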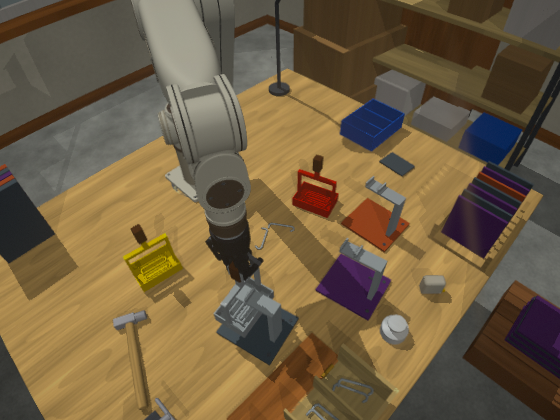

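```bash

python3 -m jog '[[-0.005,0,0,0,0,0,0],[-0.01,0,0,0,0,0,0],[-0.013,0,0,0,0,0,0],[-0.015,0,0,0,0,0,0],[-0.015,0,0,0,0,0,0],[-0.015,0,0,0,0,0,0],[-0.015,0,0,0,0,0,0],[-0.015,0,0,0,0,0,0],[-0.013,0,0,0,0,0,0],[-0.01,0,0,0,0,0,0],[-0.005,0,0,0,0,0,0],[0,0,0,0,0,0,0]]'
python3 - <<'E'
from m import *
want([488,-15,245],10.1)
cv2.imwrite('pics/s4.png',viewer.capture('scene'))
E
```

```text
time_s: 7.68
tool_pos: [429.6, -293.7, 244.4]
ee_rot: [-0.703, -0.08, 0.08, 0.703]
contact_force: [-0.3, -0.1, -5.7]
gripper_width: 25.4
t 7.675 p [ 429.6138 -293.6759  244.3734] w 25.4 F [-0.2899 -0.129  -5.6738] j [-0.5997  0.276   0.086   1.3806  0.0002  0.7454]
shift tool (m): [ 0.1193 -0.0006  0.2585]  in target frame [ 0.1064 -0.0006  0.2641]  rotvec tool: [0.     0.0494 0.0003]
```

View pics/s4.png

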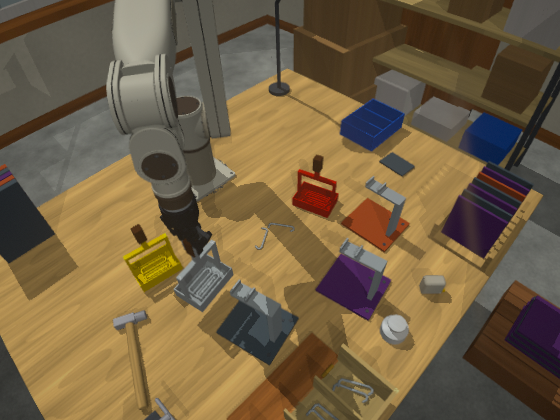

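```bash

python3 -m jog '[[0.002,0,0.008,0,0.005,0,0],[0.004,0,0.018,0,0.005,0,0],[0.006,0,0.026,0,0.005,0,0],[0.007,0,0.03,0,0.005,0,0],[0.007,0,0.03,0,0.005,0,0],[0.007,0,0.03,0,0.005,0,0],[0.007,0,0.03,0,0.005,0,0],[0.007,0,0.03,0,0.005,0,0],[0.006,0,0.026,0,0.005,0,0],[0.004,0,0.018,0,0.005,0,0],[0.002,0,0.01,0,0,0,0],[0,0,0,0,0,0,0]]'
python3 - <<'E'
from m import *
want([665,16.5,245],10.1)
for n in ('wrist','scene','top'): cv2.imwrite(f'pics/{n}5.png',viewer.capture(n))
E
```

```text
time_s: 9.22
tool_pos: [436.2, -30.1, 244.4]
ee_rot: [0.704, 0.063, -0.063, -0.704]
contact_force: [0.6, -0.4, -4.7]
gripper_width: 25.1
t 9.225 p [436.2048 -30.0846 244.3904] w 25.1 F [ 0.6381 -0.4062 -4.6941] j [-0.0687  0.1104 -0.1203  1.3401 -0.0002  1.3241]
shift tool (m): [ 0.2334 -0.0006  0.0053]  in target frame [ 0.2334 -0.0006  0.0057]  rotvec tool: [0.0002 0.0017 0.    ]
```

View pics/wrist5.png

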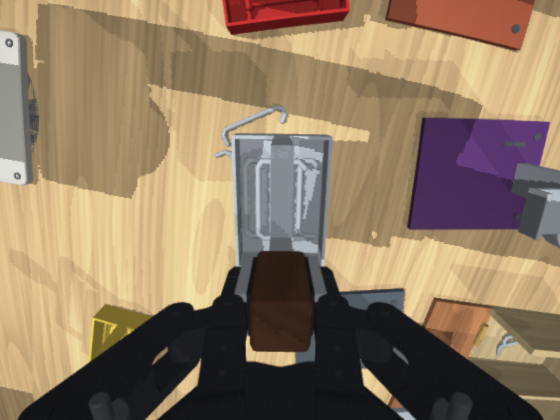

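View pics/scene5.png

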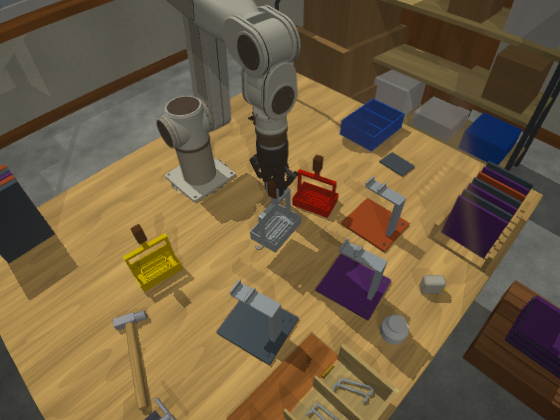

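View pics/top5.png

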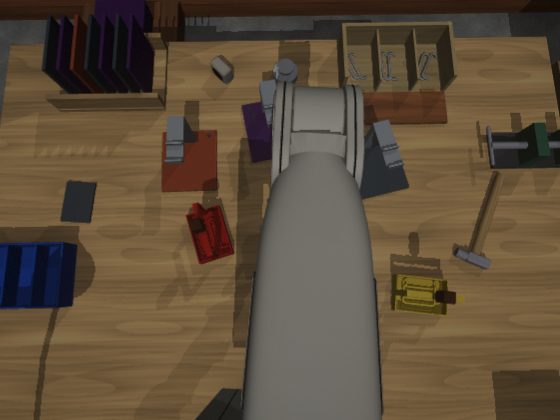

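The caddy hangs level from the gripper at wrist (280,200), in front of the purple stand, whose arm is visible at (540,190). I move in over the hook at height.

```bash

python3 -m jog '[[0.006,0,0.002,0,0.001,0,0],[0.014,0,0.002,0,0.001,0,0],[0.022,0,0.0015,0,0,0,0],[0.026,0,0,0,0,0,0],[0.026,0,0,0,0,0,0],[0.026,0,0,0,0,0,0],[0.026,0,0,0,0,0,0],[0.026,0,0,0,0,0,0],[0.022,0,0,0,0,0,0],[0.014,0,0,0,0,0,0],[0.006,0,0,0,0,0,0],[0,0,0,0,0,0,0]]'
python3 - <<'E'
from m import *
want([665,16.5,245],10.1)
i=cam('wrist')
for n in ('wrist','scene'): cv2.imwrite(f'pics/{n}6.png',viewer.capture(n))
E
```

```text
time_s: 10.88
tool_pos: [646.6, 11.6, 243.4]
ee_rot: [-0.704, -0.061, 0.062, 0.704]
contact_force: [-0.7, -0.4, -4.8]
gripper_width: 25.5
t 10.875 p [646.5924  11.5875 243.4142] w 25.5 F [-0.7417 -0.3825 -4.8118] j [ 0.0179  0.5454  0.489   1.5154 -0.      1.4148]
shift tool (m): [ 0.019  -0.0016  0.0017]  in target frame [ 0.019  -0.0016  0.0016]  rotvec tool: [-0.0002 -0.0023 -0.0011]
```

View pics/wrist6.png

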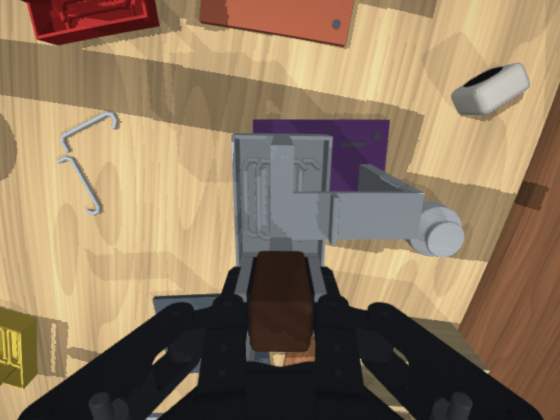

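View pics/scene6.png

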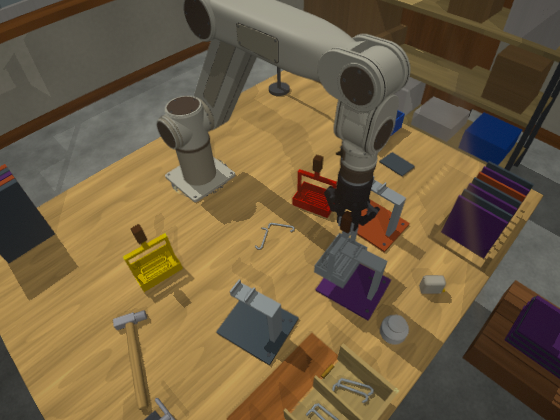

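```bash
python3 - <<'E'
import cv2,numpy as np
a=cv2.imread('pics/wrist6.png')[160:260,220:360];b=cv2.imread('pics/w3.png')[160:260,220:360]
cv2.imwrite('pics/cmp.png',cv2.resize(np.vstack([a,b]),None,fx=4,fy=3,interpolation=cv2.INTER_CUBIC))
E
```

```text
(no output)
```

View pics/cmp.png

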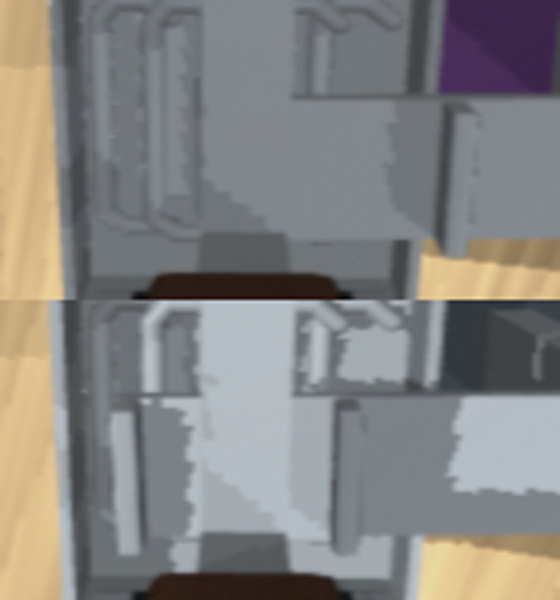

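```bash

python3 -m jog '[[0.005,0,0.001,0,0,0,0],[0.01,0,0,0,0,0,0],[0.0045,0,0,0,0,0,0],[0,0.003,0,0,0,0,0],[0,0.006,0,0,0,0,0],[0,0.006,0,0,0,0,0],[0,0.006,0,0,0,0,0],[0,0.005,0,0,0,0,0],[0,0.003,0,0,0,0,0],[0,0.002,0,0,0,0,0],[0,0,0,0,0,0,0]]'
python3 - <<'E'
from m import *
want([665,16.5,205],10.1)
for n in ('wrist',): cv2.imwrite(f'pics/{n}7.png',viewer.capture(n))
E
```

```text
time_s: 12.35
tool_pos: [665.3, 15.9, 213.2]
ee_rot: [0.704, 0.061, -0.061, -0.704]
contact_force: [0.5, -0.3, -5.0]
gripper_width: 25.0
t 12.35 p [665.2838  15.8793 213.2388] w 25.0 F [ 0.5292 -0.3072 -4.9762] j [ 0.0239  0.5921  0.4902  1.4689 -0.      1.4206]
shift tool (m): [-0.0002  0.0082  0.0007]  in target frame [-0.0002  0.0082  0.0007]  rotvec tool: [ 0.     -0.0023 -0.0001]
```

View pics/wrist7.png

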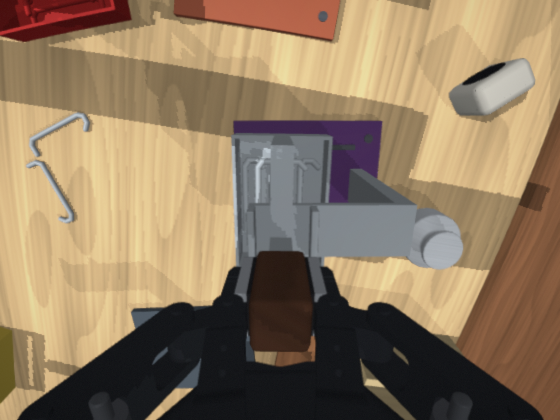

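The bar (272 to 293) is between the tip (about 250) and the stop (about 316), still free of contact. I lower it to the seat.

```bash

python3 -m jog '[[0,0.003,0,0,0,0,0],[0,0.002,0,0,0,0,0],[0,0.0015,0,0,0,0,0],[0,0.001,0,0,0,0,0],[0,0.001,0,0,0,0,0],[0,0,0,0,0,0,0]]'
python3 -c "
from m import *
want([665,16.5,205],10.1)"
```

```text
time_s: 13.15
tool_pos: [665.3, 15.9, 204.8]
ee_rot: [0.704, 0.061, -0.061, -0.704]
contact_force: [0.0, 0.4, -5.1]
gripper_width: 25.5
t 13.15 p [665.3199  15.8841 204.7896] w 25.5 F [ 0.0033  0.3772 -5.1122] j [ 0.0239  0.5939  0.4715  1.4484 -0.      1.4206]
shift tool (m): [-0.0002 -0.0002  0.0007]  in target frame [-0.0002 -0.0002  0.0007]  rotvec tool: [ 0.     -0.0023  0.    ]
```

```bash

python3 -m jog '[[0,0.001,0,0,0,0,0],[0,0,0,0,0,0,0]]'
python3 -m jog '[[0,0.001,0,0,0,0,0],[0,0,0,0,0,0,0]]'
```

```text
time_s: 13.4
tool_pos: [665.4, 15.9, 204.6]
ee_rot: [0.704, 0.062, -0.061, -0.704]
contact_force: [-0.9, -0.2, -0.1]
gripper_width: 25.5
time_s: 13.65
tool_pos: [665.4, 15.9, 204.6]
ee_rot: [0.704, 0.062, -0.061, -0.704]
contact_force: [-3.8, 0.1, 5.1]
gripper_width: 25.5
```

The weight is on the hook: force went from -5 N to about 0, then +5 N. I ease off 1 mm and open.

```bash

python3 -m jog '[[0,-0.001,0,0,0,0,0],[0,0,0,0,0,0,0.035],[0,0,0,0,0,0,0.05],[0,0,0,0,0,0,0.065],[0,0,0,0,0,0,0.085],[0,0,0,0,0,0,0.085],[0,0,0,0,0,0,0.085]]'
python3 - <<'E'
from m import *
want([665,16.5,300],10.1)
for n in ('wrist',): cv2.imwrite(f'pics/{n}8.png',viewer.capture(n))
E
```

```text
time_s: 14.52
tool_pos: [665.3, 15.9, 203.8]
ee_rot: [-0.704, -0.061, 0.061, 0.704]
contact_force: [-0.3, 0.8, 0.4]
gripper_width: 84.8
t 14.525 p [665.3297  15.9069 203.7969] w 84.8 F [-0.2985  0.7833  0.3733] j [0.0239 0.5941 0.4694 1.446  0.     1.4207]
shift tool (m): [-0.0002 -0.0962  0.0006]  in target frame [-0.0002 -0.0962  0.0006]  rotvec tool: [-0.     -0.0023  0.    ]
```

View pics/wrist8.png

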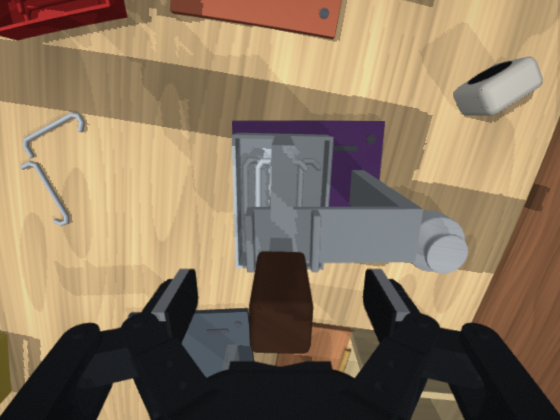

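The fingers are clear of the grip (250 to 312, against pads at 197 and 365). I rise straight up and then back away.

```bash

python3 -m jog '[[0,-0.008,0,0,0,0,0.085],[0,-0.015,0,0,0,0,0.085],[0,-0.02,0,0,0,0,0.085],[0,-0.025,0,0,0,0,0.085],[0,-0.025,0,0,0,0,0.085],[0,-0.015,0,0,0,0,0.085],[-0.03,0,0,0,0,0,0.085],[-0.05,0,0,0,0,0,0.085],[-0.05,0,0,0,0,0,0.085],[-0.05,0,0,0,0,0,0.085],[-0.03,0,0,0,0,0,0.085],[0,0,0,0,0,0,0.085]]'
python3 - <<'E'
from m import *
want([480,-16,310],10.1)
for n in ('wrist','scene','top'): cv2.imwrite(f'pics/{n}9.png',viewer.capture(n))
E
```

```text
time_s: 16.08
tool_pos: [457.1, -20.8, 314.2]
ee_rot: [0.705, 0.062, -0.06, -0.704]
contact_force: [0.5, 0.7, 0.2]
gripper_width: 85.1
t 16.075 p [457.1363 -20.786  314.2101] w 85.1 F [0.5418 0.6808 0.2351] j [-0.0454  0.1319  0.0844  1.5199 -0.0001  1.3522]
shift tool (m): [0.0233 0.0043 0.0008]  in target frame [0.0233 0.0042 0.0007]  rotvec tool: [ 0.0008 -0.0031  0.0033]
```

View pics/wrist9.png

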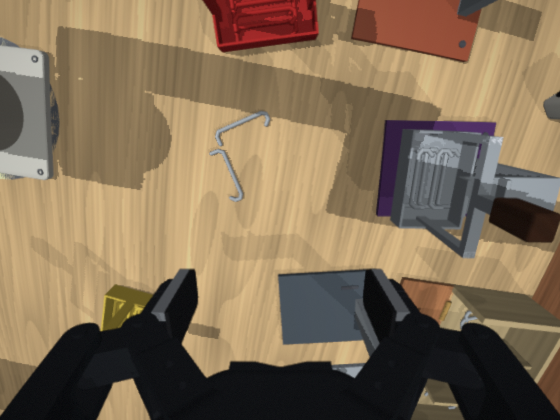

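View pics/scene9.png

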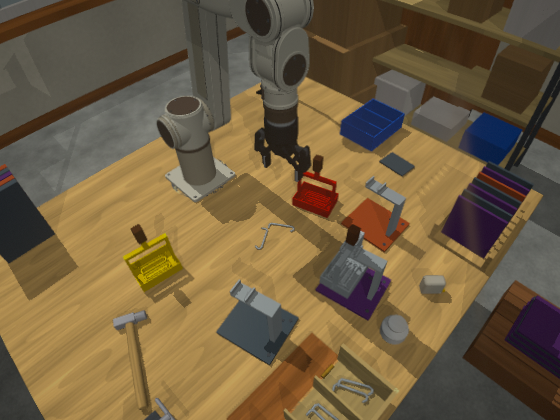

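The caddy hangs on the purple stand with its grip at scene (353,235) and wrist (525,218), and the gripper is clear. I check its position by triangulating the grip from the scene and wrist views, with a short wait between two scene pictures to see if it moves.

```bash
python3 -m jog '[[0,0,0,0,0,0,0.085],[0,0,0,0,0,0,0.085],[0,0,0,0,0,0,0.085],[0,0,0,0,0,0,0.085]]'
python3 - <<'E'
from m import *
cw=cam('wrist'); w=viewer.capture('wrist'); cs=cam('scene'); s=viewer.capture('scene'); cv2.imwrite('pics/s10.png',s)
R=[]
def blob(im,u,v,q):
    h=cv2.cvtColor(im,cv2.COLOR_BGR2HSV); m=cv2.inRange(h,(0,90,5),(22,255,90)); k=np.zeros_like(m); k[v-q:v+q,u-q:u+q]=255; m&=k
    n,l,st,ce=cv2.connectedComponentsWithStats(m); j=1+np.argmax(st[1:,4]); print(st[j],ce[j]); return ce[j]
for c,im,u,v,q in ((cs,s,353,235,16),(cw,w,525,218,36)):
    o,d=ray(c,[blob(im,u,v,q)]); R.append((o,d[0]))
p,e=tri(R); print('grip',p,e,'from seat',p[:2]-[665.2,16.5])
blob(cv2.imread('pics/scene9.png'),353,235,16)
cv2.imwrite('pics/s10c.png',cv2.resize(s[210:320,300:420],None,fx=5,fy=5,interpolation=cv2.INTER_CUBIC))
E
```

```text
time_s: 16.73
tool_pos: [458.6, -20.4, 311.6]
ee_rot: [-0.704, -0.061, 0.062, 0.704]
contact_force: [0.2, 0.7, -0.2]
gripper_width: 84.9
[341 223  20  23 224] [352.0089 233.7812]
[ 490  200   70   45 2286] [525.9458 221.9584]
grip [664.1745  13.1297 230.1233] [np.float64(0.9975884408056757), np.float64(0.9975884408056871)] from seat [-1.0255 -3.3703]
[341 223  20  23 226] [351.9735 233.8407]
```

View pics/s10c.png

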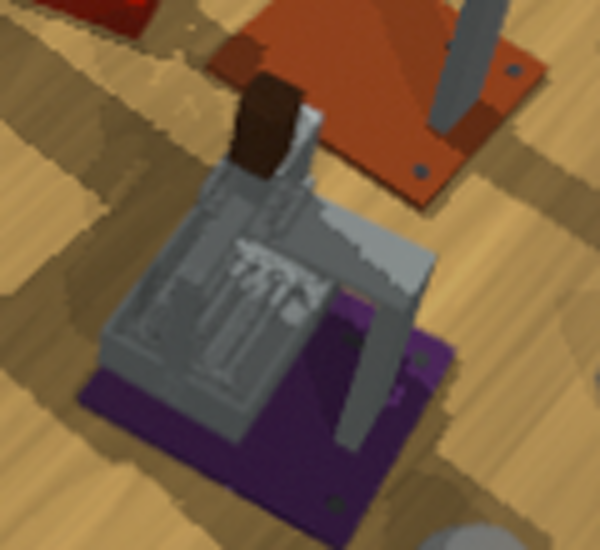

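```bash
python3 -c "
from plant import job_done
print(job_done())"
```

```text
the job is handed in; nothing more can be done
None
```

The tin caddy now hangs on the purple-based stand, let go, and I handed the job in at about 17 s; no verdict was reported. I took it off the grey-based stand by its dark grip, carried it level past the front of the stands, lowered its bar into the purple hook, opened the gripper and backed away. The red and yellow look-alikes were left alone, and the caddy stayed well clear of the terracotta stand.

**Last checks:**
- **Weight on the hook:** The tool carried about 5 N on the way. On lowering, this fell to about 0 and then reversed, so the hook took the load. After release the readings were below 1 N.
- **Position:** The grip triangulates to about (664, 13), which is 3–4 mm from the seat's middle.
- **At rest:** The grip's place in the scene view did not move over about half a second.
- **Level:** I judged this by eye only; the pictures show the caddy square and upright on the hook.

**One figure disagreed slightly:** the triangulated height was 230 mm where 225 mm is expected. It is within the 217–233 mm allowed. I think it reads high, because the visible part of the grip is mostly its top and the last wrist picture cuts part of it off. The tool stood at the same height (204.6 mm) when I gripped the caddy and when it seated.

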